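Start a plate exposure on the UV unit

ROBOT

A 6-joint arm with a two-finger parallel gripper is mounted at the origin on the work surface. World frame = base frame: x ahead of the robot, y to its left, z up, the work surface at z = 0. Lengths are in mm, angles in rad, forces in N, time in s.
With the tool pointing down it reaches from about 350 to 850 mm from the base axis. Payload 8.1 kg.
Tool frame: the origin (TCP) lies on the mounting face of the last link; the fingertips stand 186 mm ahead of it and the grasp point (between the pads) lies 167 mm ahead of it (robot.finger_overhang is the distance from the TCP to the fingertips, in mm); z points along the fingers, y is the line along which they close (so a half turn about z gives the same grasp; the last joint's range is limited). The gripper opens to 93 mm and grips with 3 to 60 N. Pads are 15 mm wide; open, the fingers measure 128 mm over their backs; the gripper's body (75 mm by 188 mm) begins 65 mm behind the grasp point.
Start: joints at [1.256, 0.13, 1.488, -0, 1.523, -0.085], TCP at [136.648, 584.238, 404.735] pointing down, gripper open.
Joint ranges: [-2.96, 2.96], [-0.89, 2.26], [0.02, 2.5], [-1.34, 4.48], [0, 2.73], [-2.66, 2.66]. Speed limits (rad/s): [2.39, 2.39, 2.79, 3.14, 3.14, 3.14].

INTERFACE

Orientations are given as a rotation vector (axis times angle).
In Python, from workcell import robot, cams, ticket gives the robot as it stands.
- The arm moves only by the tool servo_tool, never from a script. Its argument "targets" is a list of rows, each an object with "dp": the shift along the tool's x, y, z in cm, a list of three; "turn": the turn about the tool's z in degrees; "claw": the opening, from 0 (shut) to 1 (fully open). In form: [{"dp": [dx, dy, dz], "turn": turn, "claw": claw}, ...]. A call has 1 to 10 rows; each row is the pose to reach, as a shift and turn from the pose commanded when the call began, along the tool's axes at that moment; what a row does not reach only later rows make up. A row lasts 1/8 s, in which the tool goes at most 62.5 mm and 10.7 degrees, less where a joint would pass 70% of its speed; a pose out of reach is approached as far as the arm can. A call with a gripper value outside its range is refused whole. The fingers move at their own pace and stop on an object; "grip_force" is the grip in N (left out, the last holds). Time passes only in rows, so rows that repeat a pose let the fingers close. It gives the time, the measured TCP pose, the force, the opening and the grip force at its end, in the units of the state.
- robot.get_obs(): the state, without advancing time (a new reading comes with each control period).
- cams.grab_frame(name): name is "scene" or "top" or "wrist"; returns a dict with "color" (420x560x3 uint8, red, green, blue), "fx", "fy", "cx", "cy" (pixels), "R" (3x3) and "t" (3): a world point X has camera coordinates R X + t; the wrist camera has in their place "tool_from_camera" (4x4, takes a point from camera to tool coordinates, whose origin is the TCP and whose axes are the flange's). Camera axes: x right, y down, z forward; pixel columns grow to the right and rows downward; lengths in mm; the calibration is good to about 2 mm. A picture is of the moment at which its call begins: read the wrist's pose just before it. There is no depth.
- ticket.sign_off(): hands the job in; it is judged then, once.
Trained networks look in the newest picture that a camera, given by its name, has taken for a name from the list of things; names that differ only in an ending like _2 or _b are one class to them, and where a whole thing is asked for, a point or a joint stands for the part that bears it (a point fixed in the world has none). Each returns a list of dicts, best first, with "conf" (0 to 1); they miss things now and then, are a little off and sometimes report something else, mostly with a low value. They report only what shows in the picture. A call takes as long as a camera call.
- cams.spot_in(camera, thing): "xyz" ([x, y, z] in mm, in world coordinates, good to about 4 mm: the middle of the surface that is visible of it).
- cams.pinpoint(camera, thing): "xyz" ([x, y, z] in mm, in world coordinates, good to about 4 mm: a listed point, or the origin of a listed thing).
The state is a dict: "time_s": time; "joints": joint angles; "joint_vel": joint speeds; "joint_torque": joint torques, N m; "position": TCP position; "eef_rot": TCP orientation; "contact_force": force on the tool from outside, world axes, zero at the start; "wrist_torque": the same for the moment, N m; "opening": finger opening in mm; "grip_force": force on a finger pad.
Only numpy, scipy, OpenCV 4.12 (cv2) and the standard library are available. Lean on these libraries where they do the work, as an engineer would, in place of code of your own. Each camera call takes 0.05 s, during which the arm holds its last target. There are 200 camera calls.

TASK

The plate is already on the glass of the exposure unit and its lid stands ajar. With closed fingers, push the lid fully shut, then switch on the vacuum pump by pressing the raised far half of the orange rocker until it is fully over, then press the round green start button all the way in and let it come back up. Only push and press, never raise the lid further; do not start vacuum or lamp with the lid open, nor the lamp before the vacuum, and leave the black mains rocker, the red stop button, the timer dial and the loose things as they are.

Things in the scene. Friction and masses are not known exactly. Their poses are not given: they have to be found in the camera images.
- unit: White exposure unit, 420 mm deep (x), 540 wide (y), housing 120 high, fixed. Origin: centre of its underside on the bench; x to its back, y to its left seen from the robot. Front 110 mm of the top is the level control deck, 120 mm high, with in a row at own x -165, y: mains rocker 200, vacuum rocker 120, timer dial 30 (about 45 mm tall), start -60, stop -140, loupe -225. Behind it, the lid.
- lid: Lid: aluminium frame with black blanket, 300 mm deep, 500 wide, 28 thick, hinged along unit y at the back (unit x 200, z 121 mm); starts 0.30 to 0.40 rad open. Shut, its front edge is at unit x -100, with a black lip 14 mm further out. Origin: underside, under lid_front; x to the hinge, z up when shut. Friction hinge: stays where left; about 4 N down on the front bar closes it, to a firm stop.
- lid_front (a point): Point on the top of the lid's 45 mm wide front frame bar, middle of its width, 25 mm behind the front edge, 275 mm from the hinge; moves with the lid. Fully shut, it lies at unit x -75, y 0, z 149 mm; ajar, 80 to 105 mm higher.
- vacuum (a joint): Orange vacuum rocker, rad: 0 off (start), 0.35 on, firm stops at both; stiff, stays where it is left. V-shaped cap 34 mm long (unit x) by 24 wide in a black bezel; off, its far half (towards the lid) is raised and its near half level; on, the other way round. About 3 to 5 N down on the outer part of the far half turns it; pressing across its middle does not turn it fully.
- vacuum_far (a point): On the face of the orange rocker's far half, 12 mm from its middle, the place to press; moves with it. Off, it is 13 mm over the deck (unit x -154, y 120, z 133 mm); on, it is about 4.5 mm lower and that face is level, 8.6 mm over the deck.
- start (a joint): Green start button, m: 0 up, 0.006 fully in; springs back. Full travel takes about 5 N.
- start_top (a point): Centre of the top face of the green button (27 mm across, in an aluminium ring 43 mm across whose top is 12 mm over the deck); up, it is 22 mm over the deck; fully in, 16 mm.
- mains (a joint): Black mains rocker, same build as the vacuum rocker: 0.35 is on (as it starts and must stay), 0 off.
- stop (a joint): Red stop button, same build as the green one, 80 mm to its right: 0 up. Not to be pressed.
- timer_pointer (a point): Point on the black timer dial, 20 mm from its axis, that turns with it; the dial must not be turned.
- loupe: Loose black loupe, 40 mm across, 44 mm high, standing on the deck's right end. Origin: centre of its underside.
- tape: Loose roll of blue tape lying on the bench before the unit, 104 mm across, 25 mm high. Origin: centre of its underside.
- tin: Loose ink tin standing on the bench beside the unit, 90 mm across, 55 mm high. Origin: centre of its underside.
- brayer: Loose hand roller lying on the bench beside the unit: black rubber roller 110 mm wide, 44 mm thick, wooden handle to its own -x, 190 mm long in all. Origin: on the bench under the roller's middle.

How it is judged (in metres and radians):
On the way, in this order (a step that is already met when the one before it is completed fails the run):
1. the lid has been pushed shut (z of lid_front in the frame of unit below 0.1545 m), for 0.2 s.
2. the vacuum rocker has been switched on, the lid still shut (value of joint vacuum above 0.25 rad and z of lid_front in the frame of unit below 0.156 m), for 0.1 s.
3. the start button has been pressed in, lid shut and vacuum on (all of step 2 and value of joint start above 0.0045 m), for 0.05 s.
At the end, for the whole second after the job is handed in: Lid shut (its front bar within 7 mm of fully down), vacuum and mains rockers both fully over to on (above 0.25 of 0.35 rad), start and stop buttons up (within 1.5 mm) (all of step 2 and value of joint mains above 0.25 rad and value of joint each of start, stop below 0.0015 m); the robot touches nothing.
It fails at once if the start button is pressed or the vacuum switched on while the lid is open, or the start button is pressed while the vacuum is off ((z of lid_front in the frame of unit above 0.158 m and (value of joint start above 0.003 m or value of joint vacuum above 0.25 rad)) or (value of joint start above 0.003 m and value of joint vacuum below 0.2 rad)).
It fails at once if the lid is raised beyond where it can stand at the start (z of lid_front in the frame of unit above 0.26 m).
It fails at once if the mains rocker is switched off or the red stop button is pressed (value of joint mains below 0.15 rad or value of joint stop above 0.003 m).
It fails at once if the timer dial is turned (more than about 20 degrees) (distance of timer_pointer from where it was at the start of the episode above 0.007 m).
It fails at once if a loose thing is lifted or shoved more than 15 mm, or tipped (distance of any of loupe, tape, tin, brayer from where it was at the start of the episode above 0.015 m or angle between loupe's own z axis and vertical above 0.4 rad).
It also fails if it takes over 48 s, if anything falls off the work surface, if the arm or the gripper's body presses on something with over 40 N, if the wrist force passes 120 N, or if a joint passes its speed limit or range.

## Working session

There is one attempt and no reset: what is moved stays moved. The work goes in short steps, Python scripts to look and compute and a tool call to move; the robot and the scene stay as the last step left them, time stands still between calls to the robot, and variables do not carry over. Pictures are saved under pics/ and viewed, at most 10 in all, crops included, and the job is handed in when it is done.

Besides the shell and the picture viewer there is one more tool, called after ">>>" in YAML: its name, and indented under it one key for each argument. servo_tool: Moves the arm, as the interface text tells. Its arguments: {"type":"object","properties":{"targets":{"type":"array","items":{"type":"object","properties":{"dp":{"type":"array","items":{"type":"number"}},"turn":{"type":"number"},"claw":{"type":"number"}}}},"grip_force":{"type":"number"}},"required":["targets"]}

```bash
mkdir -p pics; cat > h.py <<'E'
import numpy as np, cv2
from scipy.spatial.transform import Rotation as R
from workcell import robot, cams, ticket
def save(cam,name):
    f=cams.grab_frame(cam); cv2.imwrite(f'pics/{name}.png',f['color'][:,:,::-1]); return f
E
python3 - <<'E'
from h import *
o=robot.get_obs(); print(o['time_s'],o['position'],R.from_rotvec(o['eef_rot']).as_matrix().round(3).tolist(),o['opening'])
for c in ['scene','top']:
    save(c,c+'0')
    for n in ['unit','lid_front','vacuum_far','start_top','timer_pointer','loupe','tape','tin','brayer']:
        print(c,n,[(np.round(d['xyz']).tolist(),round(d['conf'],2)) for d in cams.pinpoint(c,n)[:2]])
    for n in ['mains','stop','vacuum','start']:
        print(c,n,[(np.round(d['xyz']).tolist(),round(d['conf'],2)) for d in cams.spot_in(c,n)[:2]])
E
```

```text
0.0 [136.57001456 584.02222036 403.68741339] [[-0.974, 0.228, -0.001], [0.228, 0.974, -0.002], [0.0, -0.002, -1.0]] 92.74843970236628
scene unit []
scene lid_front [([590.0, 6.0, 248.0], 0.69)]
scene vacuum_far [([491.0, 130.0, 134.0], 0.7), ([337.0, 50.0, -2.0], 0.62)]
scene start_top [([467.0, -52.0, 141.0], 0.4)]
scene timer_pointer [([488.0, 36.0, 147.0], 0.49)]
scene loupe [([474.0, -220.0, 119.0], 0.58)]
scene tape [([336.0, 54.0, -1.0], 0.64), ([494.0, 131.0, 133.0], 0.47)]
scene tin [([411.0, -342.0, -1.0], 0.7), ([337.0, 50.0, -5.0], 0.58)]
scene brayer [([515.0, 375.0, -1.0], 0.94)]
scene mains [([488.0, 207.0, 130.0], 0.67)]
scene stop [([467.0, -51.0, 141.0], 0.6), ([464.0, -131.0, 140.0], 0.39)]
scene vacuum [([476.0, 127.0, 128.0], 0.5)]
scene start []
top unit []
top lid_front [([465.0, -50.0, 143.0], 0.74), ([584.0, 4.0, 244.0], 0.65)]
top vacuum_far [([494.0, 134.0, 135.0], 0.66)]
top start_top [([465.0, -47.0, 143.0], 0.57)]
top timer_pointer [([489.0, 44.0, 142.0], 0.58)]
top loupe [([410.0, -339.0, 4.0], 0.52), ([473.0, -215.0, 120.0], 0.5)]
top tape [([338.0, 50.0, -0.0], 0.6)]
top tin []
top brayer [([515.0, 375.0, 1.0], 0.69)]
top mains [([682.0, -6.0, 201.0], 0.71), ([486.0, 211.0, 130.0], 0.66)]
top stop [([463.0, -127.0, 139.0], 0.56)]
top vacuum []
top start [([468.0, -47.0, 141.0], 0.5), ([689.0, -8.0, 200.0], 0.28)]
```

View pics/scene0.png

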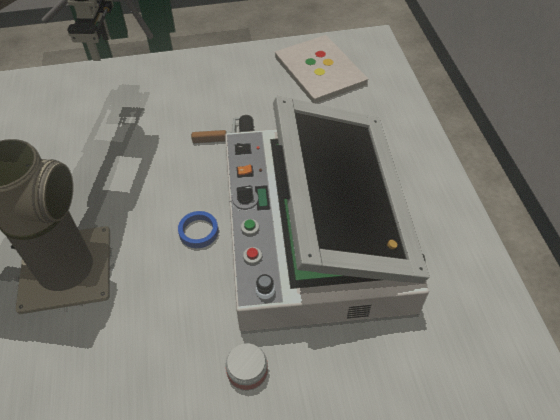

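View pics/top0.png

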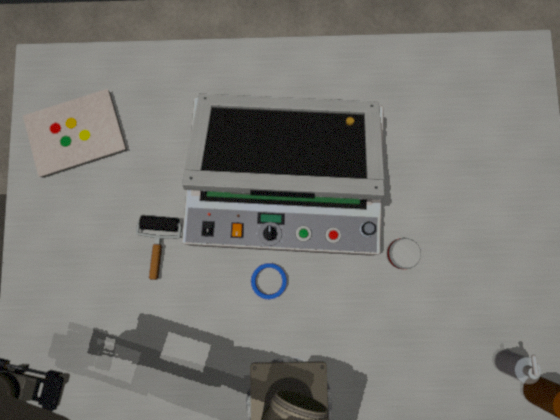

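```bash
cat > fit.py <<'E'
from h import *
from scipy.optimize import least_squares
def blob(f,hsv0,hsv1,near,r=14):
    hsv=cv2.cvtColor(f['color'],cv2.COLOR_RGB2HSV); m=cv2.inRange(hsv,hsv0,hsv1)
    k=np.zeros_like(m); cv2.circle(k,near,r,255,-1); ys,xs=np.nonzero(m&k); return np.array([xs.mean(),ys.mean()]),len(xs)
obs=[];ms={'top':dict(start=(303,233),stop=(333,235),vac=(237,230)),'scene':dict(start=(250,226),stop=(252,255),vac=(244,170))}
col=dict(start=((45,100,40),(85,255,255)),stop=((0,150,60),(6,255,255)),vac=((8,150,60),(22,255,255)))
P=dict(start=(-165,-60,140),stop=(-165,-140,140),vac=(-165,120,130))
for c in ms:
    f=cams.grab_frame(c)
    for n,p in ms[c].items():
        uv,k=blob(f,*col[n],p); print(c,n,uv.round(1),k); obs.append((f,n,uv))
def proj(f,X):
    q=np.array(f['R'])@X+np.array(f['t']).ravel(); return np.array([f['fx']*q[0]/q[2]+f['cx'],f['fy']*q[1]/q[2]+f['cy']])
def W(s,p): c,n=np.cos(s[2]),np.sin(s[2]); return np.array([s[0]+c*p[0]-n*p[1],s[1]+n*p[0]+c*p[1],p[2]])
s=least_squares(lambda s:np.concatenate([proj(f,W(s,P[n]))-uv for f,n,uv in obs]),[640,0,-.05],x_scale=[1,1,.01])
print(s.x,s.fun.round(1)); s=s.x
for n,p in dict(vacfar=(-154,120,133),start=(-165,-60,142),stop=(-165,-140,142),mains=(-165,200,130),lidshut=(-75,0,149),loupe=(-165,-225,120)).items(): print(n,W(s,p).round(1))
E
python3 fit.py
```

```text
top start [303.2 232.9] 59
top stop [333.  234.5] 59
top vac [236.5 229.4] 131
scene start [249.1 223.6] 59
scene stop [251.6 252.4] 68
scene vac [244.7 169.1] 79
[ 6.36062571e+02 -2.59643429e+00 -7.86372012e-02] [ 0.2 -0.4  0.3 -0.3  0.2 -0.4 -0.3 -0.2 -0.4 -0.2 -0.5 -0.3]
vacfar [492.  129.1 133. ]
start [466.9 -49.4 142. ]
stop [ 460.6 -129.2  142. ]
mains [487.3 209.7 130. ]
lidshut [561.3   3.3 149. ]
loupe [ 453.9 -213.9  120. ]
```

>>> servo_tool:
  targets:
    - {"dp": [-2,-2,-5],"turn": -2,"claw": 0}
    - {"dp": [-57,-46.1,-8.6],"turn": -8.7,"claw": 0}
    - {"dp": [-57,-46.1,-8.6],"turn": -8.7,"claw": 0}
    - {"dp": [-57,-46.1,-8.6],"turn": -8.7,"claw": 0}
    - {"dp": [-57,-46.1,-8.6],"turn": -8.7,"claw": 0}
    - {"dp": [-57,-46.1,-8.6],"turn": -8.7,"claw": 0}
    - {"dp": [-57,-46.1,-8.6],"turn": -8.7,"claw": 0}
    - {"dp": [-57,-46.1,-8.6],"turn": -8.7,"claw": 0}
    - {"dp": [-57,-46.1,-8.6],"turn": -8.7,"claw": 0}
    - {"dp": [-57,-46.1,-8.6],"turn": -8.7,"claw": 0}

```text
time_s: 2.75
position: [499.2, 116.3, 483.9]
eef_rot: [0.123, 3.138, 0.001]
contact_force: [0.8, 1.4, -0.3]
opening: 1.1
grip_force: 0.0
```

>>> servo_tool:
  targets:
    - {"dp": [0,0,0],"turn": 0,"claw": 0}

```text
time_s: 2.88
position: [500.1, 114.7, 483.3]
eef_rot: [0.131, 3.139, -0.001]
contact_force: [-1.4, 0.1, 0.3]
opening: 0.2
grip_force: 0.0
```

>>> servo_tool:
  targets:
    - {"dp": [-4.8,-5.1,0],"turn": 0,"claw": 0}
    - {"dp": [-9.5,-10.3,0],"turn": 0,"claw": 0}
    - {"dp": [-9.5,-10.3,0],"turn": 0,"claw": 0}
    - {"dp": [-9.5,-10.3,2.0],"turn": 0,"claw": 0}
    - {"dp": [-9.5,-10.3,4.0],"turn": 0,"claw": 0}
    - {"dp": [-9.5,-10.3,4.0],"turn": 0,"claw": 0}

```text
time_s: 3.62
position: [583.7, 9.7, 440.1]
eef_rot: [-0.119, -3.134, -0.001]
contact_force: [1.0, 0.9, 0.4]
opening: 0.5
grip_force: 0.0
```

```bash
python3 - <<'E'
from h import *
o=robot.get_obs();print(o['position'],o['contact_force'])
save('scene','scene1')
for c in ['scene','top']:
    cams.grab_frame(c);print([(np.round(d['xyz']).tolist(),round(d['conf'],2)) for d in cams.pinpoint(c,'lid_front')])
E
```

```text
[583.66517784   9.66157197 440.11072196] [1.03869953 0.86576818 0.41907092]
[([587.0, 3.0, 247.0], 0.82), ([487.0, 36.0, 146.0], 0.21)]
[([584.0, 4.0, 244.0], 0.69)]
```

View pics/scene1.png

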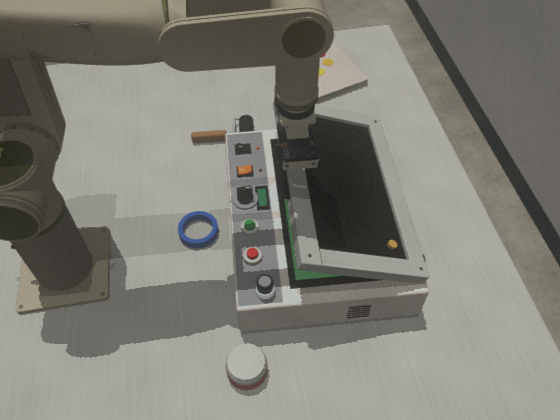

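>>> servo_tool:
  targets:
    - {"dp": [0,0,1.2],"turn": 0,"claw": 0}
    - {"dp": [0.4,0,2.4],"turn": 0,"claw": 0}
    - {"dp": [0.8,0,3.8],"turn": 0,"claw": 0}
    - {"dp": [1.2,0,5.2],"turn": 0,"claw": 0}
    - {"dp": [1.6,0,6.6],"turn": 0,"claw": 0}
    - {"dp": [1.9,0,7.8],"turn": 0,"claw": 0}
    - {"dp": [2.1,0,8.9],"turn": 0,"claw": 0}
    - {"dp": [2.3,0,9.8],"turn": 0,"claw": 0}
    - {"dp": [2.3,0,10.4],"turn": 0,"claw": 0}
    - {"dp": [2.3,0,10.5],"turn": 0,"claw": 0}

```text
time_s: 5.12
position: [561.8, 9.8, 337.8]
eef_rot: [-0.122, -3.138, 0.0]
contact_force: [-2.3, -0.5, 2.8]
opening: 0.5
grip_force: 1.8
```

>>> servo_tool:
  targets:
    - {"dp": [0,0,0.2],"turn": 0,"claw": 0}
    - {"dp": [0,0,0.3],"turn": 0,"claw": 0}
    - {"dp": [0,0,0.3],"turn": 0,"claw": 0}

```text
time_s: 5.5
position: [562.1, 9.9, 335.4]
eef_rot: [0.122, 3.139, 0.0]
contact_force: [-1.8, -0.6, 2.5]
opening: 0.4
grip_force: 1.3
```

>>> servo_tool:
  targets:
    - {"dp": [0,0,0.15],"turn": 0,"claw": 0}
    - {"dp": [0,0,0.3],"turn": 0,"claw": 0}
    - {"dp": [0,0,0.3],"turn": 0,"claw": 0}

```text
time_s: 5.88
position: [562.0, 10.0, 335.3]
eef_rot: [0.122, 3.138, -0.0]
contact_force: [-14.0, 0.3, 22.0]
opening: 0.1
grip_force: 11.0
```

>>> servo_tool:
  targets:
    - {"dp": [0,0,0],"turn": 0,"claw": 0}
    - {"dp": [0,0,-3],"turn": 0,"claw": 0}
    - {"dp": [0,0,-6.5],"turn": 0,"claw": 0}
    - {"dp": [2,4,-6.5],"turn": 0,"claw": 0}
    - {"dp": [5,8,-6.5],"turn": 0,"claw": 0}
    - {"dp": [7.8,11.3,-6.5],"turn": 0,"claw": 0}
    - {"dp": [7.8,11.3,-6.5],"turn": 0,"claw": 0}
    - {"dp": [7.8,11.3,-5.0],"turn": 0,"claw": 0}
    - {"dp": [7.8,11.3,-3.5],"turn": 0,"claw": 0}
    - {"dp": [7.8,11.3,-3.5],"turn": 0,"claw": 0}

```text
time_s: 7.12
position: [492.8, 127.7, 364.7]
eef_rot: [-0.124, -3.135, 0.001]
contact_force: [-0.5, -0.1, -0.2]
opening: 0.5
grip_force: 0.0
```

```bash
python3 - <<'E'
from h import *
o=robot.get_obs();p=o['position'];print(p,o['contact_force'])
c,s=np.cos(.0786),np.sin(.0786); d=p[:2]-[636.06,-2.6]; print('local',c*d[0]-s*d[1],s*d[0]+c*d[1],p[2]-186)
f=save('wrist','w1');save('scene','scene2')
for n in ['vacuum_far','lid_front']:
  for cm in ['wrist','scene']: print(n,cm,[(np.round(d['xyz']).tolist(),round(d['conf'],2)) for d in cams.pinpoint(cm,n)[:2]])
E
```

```text
[492.77023872 127.74342374 364.66382007] [-0.49602448 -0.12046639 -0.22945295]
local -153.08181740326947 118.69002055875973 178.6638200741221
vacuum_far wrist [([492.0, 129.0, 136.0], 0.56)]
vacuum_far scene [([492.0, 130.0, 134.0], 0.59)]
lid_front wrist [([565.0, 3.0, 150.0], 0.89), ([562.0, 4.0, 121.0], 0.46)]
lid_front scene [([561.0, 5.0, 151.0], 0.78)]
```

View pics/w1.png

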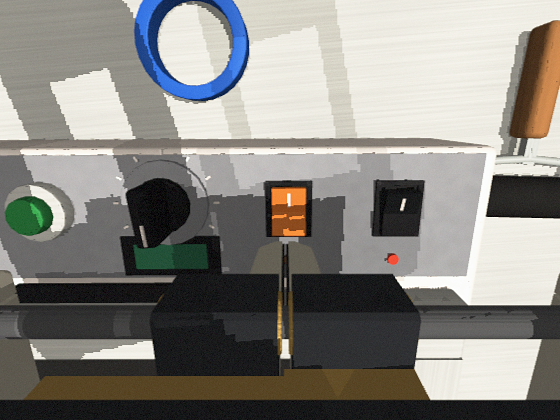

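View pics/scene2.png

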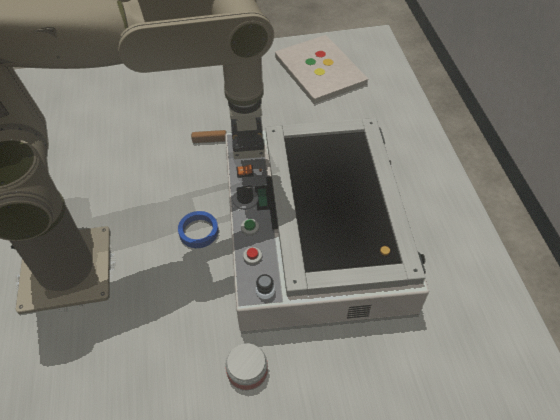

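The lid is shut in both pictures, and in the wrist view (rocker at about 288,208) the closed fingers line up with the far half of the orange rocker.

>>> servo_tool:
  targets:
    - {"dp": [0,0.1,1.5],"turn": 0,"claw": 0}
    - {"dp": [0,0.1,3.0],"turn": 0,"claw": 0}
    - {"dp": [0,0.1,4.0],"turn": 0,"claw": 0}
    - {"dp": [0,0.1,4.5],"turn": 0,"claw": 0}
    - {"dp": [0,0.1,4.8],"turn": 0,"claw": 0}
    - {"dp": [0,0.1,5.0],"turn": 0,"claw": 0}
    - {"dp": [0,0.1,5.1],"turn": 0,"claw": 0}
    - {"dp": [0,0.1,5.1],"turn": 0,"claw": 0}

```text
time_s: 8.43
position: [493.6, 129.6, 317.2]
eef_rot: [0.123, 3.137, 0.001]
contact_force: [2.5, -0.3, 3.7]
opening: 0.4
grip_force: 1.8
```

>>> servo_tool:
  targets:
    - {"dp": [0,0,0.2],"turn": 0,"claw": 0}
    - {"dp": [0,0,0.3],"turn": 0,"claw": 0}
    - {"dp": [0,0,0.3],"turn": 0,"claw": 0}

```text
time_s: 8.8
position: [493.7, 129.7, 314.9]
eef_rot: [0.122, 3.137, 0.001]
contact_force: [0.1, -1.4, 11.9]
opening: 0.6
grip_force: 5.9
```

>>> servo_tool:
  targets:
    - {"dp": [0,0,0.1],"turn": 0,"claw": 0}
    - {"dp": [0,0,-3],"turn": 0,"claw": 0}
    - {"dp": [0,0,-8],"turn": 0,"claw": 0}
    - {"dp": [0.3,-4,-8],"turn": 0,"claw": 0}
    - {"dp": [0.7,-9,-8],"turn": 0,"claw": 0}
    - {"dp": [1.1,-14,-8],"turn": 0,"claw": 0}
    - {"dp": [1.3,-18.1,-8],"turn": 0,"claw": 0}
    - {"dp": [1.3,-18.1,-8],"turn": 0,"claw": 0}
    - {"dp": [1.3,-18.1,-5.5],"turn": 0,"claw": 0}
    - {"dp": [1.3,-18.1,-5.5],"turn": 0,"claw": 0}

```text
time_s: 10.05
position: [465.2, -48.7, 365.8]
eef_rot: [-0.121, -3.134, -0.003]
contact_force: [-0.5, -0.8, -0.4]
opening: 0.4
grip_force: 0.0
```

```bash
python3 - <<'E'
from h import *
o=robot.get_obs();p=o['position'];print(p,o['contact_force'])
c,s=np.cos(.0786),np.sin(.0786); d=p[:2]-[636.06,-2.6]; print('local',c*d[0]-s*d[1],s*d[0]+c*d[1],p[2]-186)
f=save('wrist','w2')
for n in ['start_top','vacuum_far']:
  for cm in ['wrist','scene']:
    if cm=='scene': save('scene','s3')
    print(n,cm,[(np.round(d['xyz']).tolist(),round(d['conf'],2)) for d in cams.pinpoint(cm,n)[:2]])
E
```

```text
[465.17902207 -48.74325646 365.84427069] [-0.50189276 -0.84589141 -0.40838133]
local -166.73027502044098 -59.41821375516727 179.8442706893955
start_top wrist [([462.0, -51.0, 142.0], 0.69)]
start_top scene [([470.0, -49.0, 141.0], 0.44)]
vacuum_far wrist [([493.0, 129.0, 131.0], 0.81)]
vacuum_far scene []
```

View pics/w2.png

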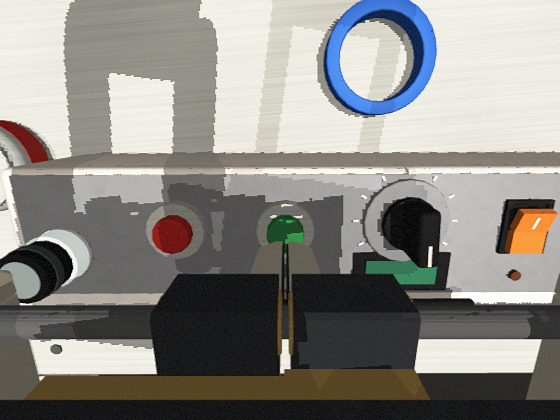

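The rocker (530,228) now has its near half raised, so it is over. The fingers line up with the green button (286,230).

>>> servo_tool:
  targets:
    - {"dp": [-0.1,0,1.5],"turn": 0,"claw": 0}
    - {"dp": [-0.1,0,3.0],"turn": 0,"claw": 0}
    - {"dp": [-0.1,0,3.8],"turn": 0,"claw": 0}
    - {"dp": [-0.1,0,4.2],"turn": 0,"claw": 0}
    - {"dp": [-0.1,0,4.5],"turn": 0,"claw": 0}
    - {"dp": [-0.1,0,4.7],"turn": 0,"claw": 0}
    - {"dp": [-0.1,0,4.7],"turn": 0,"claw": 0}

```text
time_s: 11.28
position: [467.1, -49.9, 322.3]
eef_rot: [0.122, 3.139, -0.0]
contact_force: [-5.7, 1.4, 8.5]
opening: 0.5
grip_force: 4.1
```

>>> servo_tool:
  targets:
    - {"dp": [0,0,0.2],"turn": 0,"claw": 0}
    - {"dp": [0,0,0.2],"turn": 0,"claw": 0}

```text
time_s: 11.52
position: [467.2, -49.9, 322.1]
eef_rot: [0.122, 3.139, -0.0]
contact_force: [-13.6, 2.0, 21.5]
opening: 0.3
grip_force: 11.2
```

>>> servo_tool:
  targets:
    - {"dp": [0,0,-2],"turn": 0,"claw": 0}
    - {"dp": [0,0,-6],"turn": 0,"claw": 0}
    - {"dp": [0,0,-10],"turn": 0,"claw": 0}
    - {"dp": [3,0,-14],"turn": 0,"claw": 0}
    - {"dp": [5,0,-14],"turn": 0,"claw": 0}
    - {"dp": [5,0,-14],"turn": 0,"claw": 0}

```text
time_s: 12.28
position: [416.9, -46.0, 460.4]
eef_rot: [0.123, 3.136, -0.001]
contact_force: [0.9, -0.3, 0.5]
opening: 0.2
grip_force: 0.0
```

```bash
python3 - <<'E'
from h import *
print(robot.get_obs()['contact_force']); save('wrist','w3')
for n in ['start_top','vacuum_far','lid_front']: print(n,[(np.round(d['xyz']).tolist(),round(d['conf'],2)) for d in cams.pinpoint('wrist',n)[:2]])
E
```

```text
[ 0.94909019 -0.26364427  0.54720329]
start_top [([462.0, -50.0, 140.0], 0.8), ([408.0, -338.0, -4.0], 0.73)]
vacuum_far [([493.0, 131.0, 130.0], 0.82)]
lid_front []
```

View pics/w3.png

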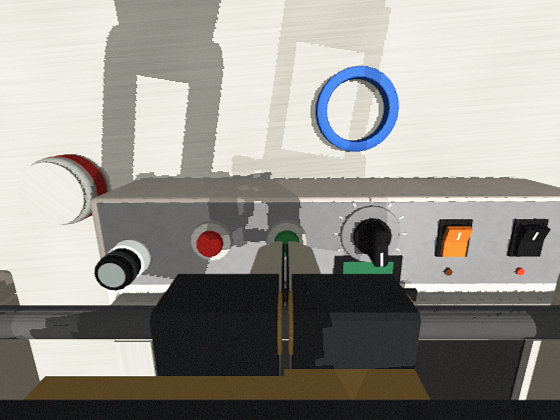

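The arm is clear. The green button (287,235) is up, the orange rocker (455,240) is over to on like the mains rocker, and the dial, loupe and tape look undisturbed.

```bash
python3 -c "
from workcell import ticket
print(ticket.sign_off())"
```

```text
the job is handed in; nothing more can be done
None
```

The lid is shut, the vacuum is on, and the start button was pressed fully in and came back up; the job is handed in at about 12.5 s, with no verdict shown.

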